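Stroke the sample cup lids shut

TASK

The five cups on the curved rack are ready for the analyser: with the fingertips, stroke lightly along the row just above the rims so that the flip lids fold down flat one after another, beginning with the end cup whose lid is hinged towards the rack's end and going on to the other end. Do not grasp or lift anything, do not press hard or shove the rack out of its place, and leave the spare cup with its open lid, the jar and the spoon as they are.

Things in the scene. Friction and masses are not known exactly. Their poses are not given: they have to be found in the camera images.
- rack: curved aluminium cup rack, loose, about 0.9 kg, 56 mm wide, carrying five grey cups 37 mm across. Origin on the bench under the middle cup, z up. Cup i (0 to 4) stands at x = 200 cos a - 200 mm, y = 200 sin a mm, a = (i - 2) x 0.25 rad: an arc of radius 200 mm, cups 50 mm apart. The row's direction at cup i, towards cup 4, is (-sin a, cos a). The rack ends 26 mm past the end cups' centres
- cup0 (a point): centre of the rim of cup 0, 51 mm above the bench; the first to close. It is the end cup whose lid hinge is towards the rack's end
- cup1 (a point): centre of the rim of cup 1, 51 mm above the bench. Each lid's hinge is 22.5 mm before its cup's centre (on the side towards cup 0's end of the rack), 51.5 mm above the bench; a push along the row from cup 0 towards cup 4 folds it down
- cup2 (a point): centre of the rim of cup 2, 51 mm above the bench, directly above the rack's origin
- cup3 (a point): centre of the rim of cup 3, 51 mm above the bench
- cup4 (a point): centre of the rim of cup 4, 51 mm above the bench; the last to close
- lid0 (a joint): flip lid of cup 0, angle in rad: 0 = lying flat on the rim (shut), 1.57 = upright, stop at 1.9 (leaning back, away from its cup); starts at 1.2 to 1.75, as all five. A lid is a white plastic disc 4 mm thick, 37 mm across, 46 mm long with hinge ear and thumb tab; shut, its top is 55.5 mm above the bench
- lid1 (a joint): flip lid of cup 1, angle in rad: 0 = lying flat on the rim (shut), 1.57 = upright, stop at 1.9 (leaning back, away from its cup); each hinge is slightly stiff (0.006 N m): a lid stays at the angle it is left at, and there is no latch
- lid2 (a joint): flip lid of cup 2, angle in rad: 0 = lying flat on the rim (shut), 1.57 = upright, stop at 1.9 (leaning back, away from its cup)
- lid3 (a joint): flip lid of cup 3, angle in rad: 0 = lying flat on the rim (shut), 1.57 = upright, stop at 1.9 (leaning back, away from its cup)
- lid4 (a joint): flip lid of cup 4, angle in rad: 0 = lying flat on the rim (shut), 1.57 = upright, stop at 1.9 (leaning back, away from its cup)
- spare: loose spare cup of the same kind, alone on a 48 mm round foot, rim 45 mm above the bench, standing on the hollow side of the rack, about 100 mm from the middle cup; origin at the centre of its underside. To be left alone
- spare_lid (a joint): the spare cup's flip lid, same as the others, starts at 1.3 to 1.7; to stay open
- jar: closed clear jar with a steel cap, 60 mm across, 85 mm high, on the outer side of the rack; origin at the centre of its underside. Bystander
- spoon: steel spoon with a wooden handle, 160 mm long, lying on the bench on the outer side of the rack; origin under its middle. Bystander

How it is judged:
By the outcome, as a careful person would: the job done as asked, in the order asked, and still so for the second after the job is handed in, with the robot touching nothing.
It also fails if it takes over 42 s, if anything falls off the work surface, if the arm or the gripper's body presses on something with over 40 N, if the wrist force passes 120 N, or if a joint passes its speed limit or range.

ROBOT

A 7-joint arm with a two-finger parallel gripper is mounted at the origin on the work surface. World frame = base frame: x ahead of the robot, y to its left, z up, the work surface at z = 0. Lengths are in m, angles in rad, forces in N, time in s.
With the tool pointing down it reaches from about 0.4 to 0.85 m from the base axis. Payload 10.4 kg.
Tool frame: the origin (TCP) lies where the fingers leave the gripper's body, on its centre line; the fingertips stand 73 mm ahead of it and the grasp point (between the pads) lies 54 mm ahead of it; z points along the fingers, y is the line along which they close (so a half turn about z gives the same grasp; the last joint's range is limited). The gripper opens to 85 mm and grips with 20 to 120 N. Pads are 22 mm wide; open, the fingers measure 114 mm over their backs; the gripper's body (76 mm by 85 mm) begins 54 mm behind the grasp point. The pads swing forward as they close: fully open they stand 13 mm farther back than shut.
Start: joints at [1.322, 0.332, -0.065, 1.46, 0.022, 1.35, -0.088], TCP at [0.14, -0.609, 0.304] pointing down, gripper open.
Joint ranges: [-2.6, 2.6], [-0.5, 2.12], [-1.47, 1.34], [0.16, 2.42], [-1.27, 4.41], [0.06, 2.06], [-2.6, 2.6]. Speed limits (rad/s): [2.22, 2.22, 2.79, 2.79, 3.14, 3.14, 3.14].

INTERFACE

Orientations are given as [roll, pitch, yaw] about the fixed x, y, z axes, in that order (R = Rz(yaw) Ry(pitch) Rx(roll)).
In Python, from bench import readout, cams, ctrl gives the robot as it stands.
- The arm moves only by the tool send_rows, never from a script. Its argument "increments" is one flat list of numbers, 7 for each row, row after row: the shift along the tool's x, y, z normalised to -1 to 1, where 1 is 0.1 m, then the turn, a rotation vector about the tool's x, y, z normalised to -1 to 1, where 1 is 2 pi rad, then the opening, from -1 (shut) to 1 (fully open). A call has 1 to 8 rows; each row shifts and turns the commanded pose from where the row before left it, along the tool's axes as they then stand; what a row does not reach is not made up. A row lasts 1/12 s, in which the tool goes at most 41.7 mm and 7.16 degrees, less where a joint would pass 70% of its speed; a pose out of reach is approached as far as the arm can. A call with a number of a shift or a turn outside -1 to 1 is refused whole. A call with a gripper value outside its range is refused whole. The fingers move at their own pace and stop on an object; the grip force is fixed at half the most. Time passes only in rows, so rows that do not move let the fingers close. It gives the time, the measured TCP pose, the force, the opening and the grip force at its end, in the units of the state.
- readout.state(): the state, without advancing time (a new reading comes with each control period).
- cams.grab_frame(name): name is "scene" or "top" or "wrist"; returns (picture, depth): 384x512x3 uint8, red, green, blue; 384x512 float32, m along the optical axis (not along the pixel's ray), 0 where there is no reading.
- cams.get_calibration(name): a dict with "camera_matrix" (3x3 intrinsics, pixels), "world_from_camera" (4x4, takes a point from camera to world coordinates); the wrist camera has in their place "T_tool_cam" (4x4, takes a point from camera to tool coordinates, whose origin is the TCP and whose axes are the flange's). Camera axes: x right, y down, z forward; pixel columns grow to the right and rows downward; lengths in m; the calibration is good to about 2 mm. A picture is of the moment at which its call begins: read the wrist's pose just before it. get_calibration takes no time and is no camera call.
- ctrl.job_done(): hands the job in; it is judged then, once.
The state is a dict: "time": time; "joint_pos": joint angles; "qd": joint speeds; "joint_efforts": joint torques, N m; "tool_pos": TCP position; "tool_rot": TCP orientation; "contact_force": force on the tool from outside, world axes, zero at the start; "moment": the same for the moment, N m; "width": finger opening in m; "grasp_force": force on a finger pad.
Only numpy, scipy, OpenCV 4.12 (cv2) and the standard library are available. Lean on these libraries where they do the work, as an engineer would, in place of code of your own. Each camera call takes 0.05 s, during which the arm holds its last target. There are 200 camera calls.

## Working session

There is one attempt and no reset: what is moved stays moved. The work goes in short steps, Python scripts to look and compute and a tool call to move; the robot and the scene stay as the last step left them, time stands still between calls to the robot, and variables do not carry over. Pictures are saved under pics/ and viewed, at most 10 in all, crops included, and the job is handed in when it is done.

Besides the shell and the picture viewer there is one more tool, called after "Emit:" in YAML: its name, and indented under it one key for each argument. send_rows: Moves the arm, as the interface text tells. Its arguments: {"type":"object","properties":{"increments":{"type":"array"}},"required":["increments"]}

```bash
mkdir -p pics; ls; python3 - <<'E'
from bench import readout, cams
import cv2, numpy as np
s=readout.state(); print(s)
for n in ("top","scene"):
    im,d=cams.grab_frame(n); cv2.imwrite(f"pics/{n}0.png",im[:,:,::-1]); np.savez(f"pics/{n}0.npz",im=im,d=d)
    print(n,cams.get_calibration(n))
print(cams.get_calibration("wrist"))
E
```

```text
pics
{'time': 0.0, 'joint_pos': array([ 1.32239531,  0.33290056, -0.06474563,  1.4609734 ,  0.0215989 ,
        1.34989769, -0.08849912]), 'qd': array([ 0.00030775, -0.00122694,  0.00075395,  0.00022769,  0.00147726,
       -0.00069393,  0.00151169]), 'joint_efforts': array([-8.54606897e-04, -6.25454235e+01,  4.88969078e-02, -3.91609704e+01,
        1.62012287e-02,  1.01040822e-02,  9.28453687e-06]), 'tool_pos': array([ 0.13989052, -0.60885217,  0.30308274]), 'tool_rot': array([-3.14011039e+00,  5.34252126e-05,  2.25866496e-01]), 'contact_force': array([-0.19698476, -0.24629787,  0.06608531]), 'moment': array([ 0.01677849,  0.00040232, -0.01956528]), 'grasp_force': 0.0, 'width': 0.08512601108957488}
top {'camera_matrix': array([[486.6144619 ,   0.        , 249.96736967],
       [  0.        , 486.6144619 , 192.32002385],
       [  0.        ,   0.        ,   1.        ]]), 'world_from_camera': array([[-0.02991178, -0.98059936,  0.19372706,  0.38890949],
       [-0.99908712,  0.03524477,  0.02413972,  0.05101513],
       [-0.03049926, -0.19282814, -0.98075843,  0.98793567],
       [ 0
[... 327 characters left out ...]
471556, -0.53762372,  0.37598558, -0.21705297],
       [ 0.01060745, -0.56302838, -0.82636949,  0.69736507],
       [ 0.        ,  0.        ,  0.        ,  1.        ]])}
{'camera_matrix': array([[342.71259332,   0.        , 254.41587513],
       [  0.        , 342.71259332, 190.58210634],
       [  0.        ,   0.        ,   1.        ]]), 'T_tool_cam': array([[-1.35882696e-04, -9.61652573e-01, -2.74270508e-01,
         6.91903725e-02],
       [ 9.99999920e-01, -2.33770921e-04,  3.24219045e-04,
        -2.67747637e-04],
       [-3.75902548e-04, -2.74270442e-01,  9.61652527e-01,
        -7.06970535e-02],
       [ 0.00000000e+00,  0.00000000e+00,  0.00000000e+00,
         1.00000000e+00]])}
```

View pics/top0.png

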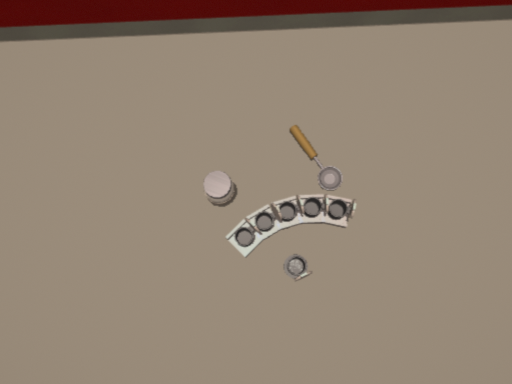

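View pics/scene0.png

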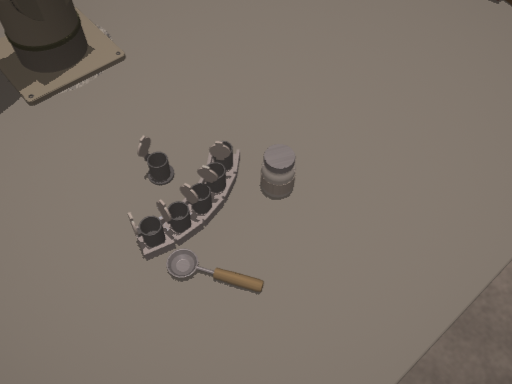

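The top view shows the rack at columns 228–355. Cup 0, with its lid hinged at the rack's end, is the right end cup at (337,210), and cup 4 is at (245,237). The spare cup is at (296,266), the jar at (220,188), and the spoon runs from (303,140) to (330,178). The scene view agrees: the end-hinged lid is on the lower-left cup at (152,232).

```bash
cat > h.py <<'E'
import numpy as np, cv2
from bench import cams
def ray(n,uv,z):
    c=cams.get_calibration(n);K=c["camera_matrix"];T=c["world_from_camera"]
    uv=np.atleast_2d(uv).astype(float);d=np.c_[(uv-K[:2,2])/K[0,0],np.ones(len(uv))]@T[:3,:3].T
    return T[:3,3]+d*((z-T[2,3])/d[:,2])[:,None]
def cloud(n,d):
    c=cams.get_calibration(n);K=c["camera_matrix"];T=c["world_from_camera"]
    v,u=np.indices(d.shape);p=np.stack([(u-K[0,2])/K[0,0]*d,(v-K[1,2])/K[0,0]*d,d],-1)
    return p@T[:3,:3].T+T[:3,3]
def proj(n,P):
    c=cams.get_calibration(n);K=c["camera_matrix"];T=np.linalg.inv(c["world_from_camera"])
    q=np.asarray(P)@T[:3,:3].T+T[:3,3];return q[:,:2]/q[:,2:]*K[0,0]+K[:2,2]
E
python3 - <<'E'
import cv2,numpy as np
from h import *
a=np.load("pics/top0.npz");b=np.load("pics/scene0.npz")
t=cv2.resize(a["im"][190:290,220:370],None,fx=5,fy=5,interpolation=3)
s=cv2.resize(b["im"][125:260,120:300],None,fx=4.4,fy=4.4,interpolation=3)
cv2.imwrite("pics/tc.png",np.clip(t[:,:,::-1]*1.5,0,255));cv2.imwrite("pics/sc.png",np.clip(s[:,:,::-1]*1.5,0,255))
for n,z,uv in (("top",a,[(337,210),(312,208),(287,211),(264,222),(245,237),(296,266),(220,183)]),("scene",b,[(151,224),(179,210),(202,193),(216,173),(224,152),(158,159),(279,158)])):
    P=cloud(n,z["d"])
    print(n,ray(n,uv,.051).round(3)[:,:2].tolist())
    m=(z["d"]>0)&(P[...,2]>.02)&(P[...,2]<.13)&(P[...,0]>.3)&(P[...,1]>-.3)&(P[...,1]<.3)&(P[...,0]<.7)
    print(m.sum(),np.histogram(P[m][:,2],bins=11,range=(.02,.13))[0], P[m].min(0),P[m].max(0))
E
```

```text
top [[0.533, -0.094], [0.539, -0.046], [0.534, 0.003], [0.514, 0.049], [0.487, 0.086], [0.428, -0.009], [0.595, 0.133]]
2880 [790 179 310 496  98 112 751 122  22   0   0] [ 0.40169611 -0.12532257  0.02000852] [0.69950974 0.16587746 0.10261872]
scene [[0.539, -0.093], [0.546, -0.044], [0.544, 0.004], [0.527, 0.048], [0.5, 0.087], [0.437, -0.01], [0.573, 0.152]]
4908 [792 743 998 464 349 414 972 176   0   0   0] [ 0.4044204  -0.12460188  0.02000532] [0.69712285 0.16222909 0.09930754][ WARN:0@0.350] global loadsave.cpp:1063 imwrite_ Unsupported depth image for selected encoder is fallbacked to CV_8U.
```

View pics/tc.png

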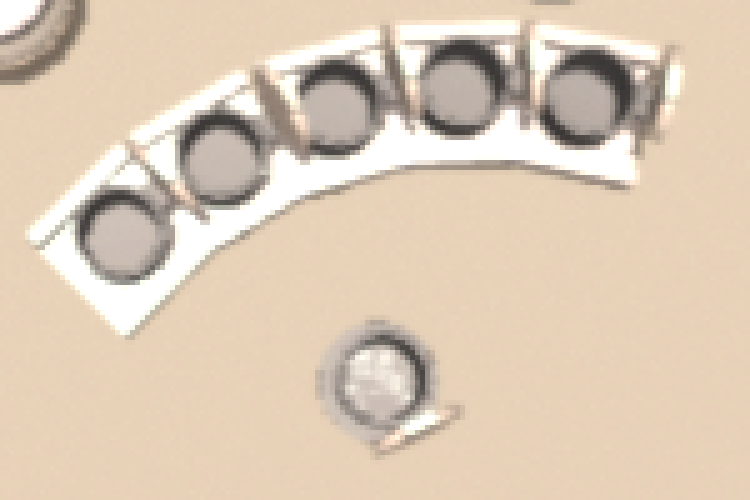

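View pics/sc.png

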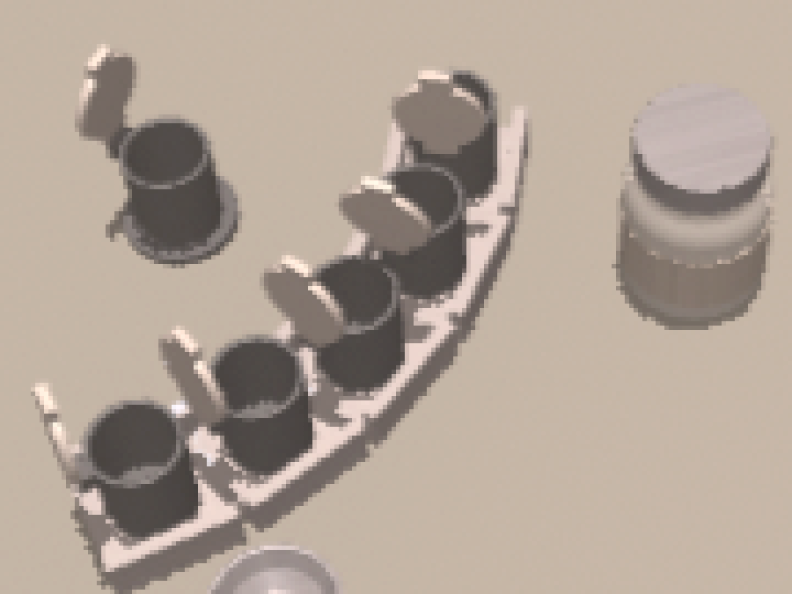

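The crops show the rims clearly. In the top crop, cups 0 to 4 are at about (587,96), (459,86), (335,105), (219,156) and (129,231). In the scene crop they are at about (137,444), (261,379), (357,299), (414,206) and (447,111). All lids are open and hinged on the cup-0 side.

```bash
python3 - <<'E'
import cv2,numpy as np
from h import *
from scipy.optimize import least_squares
t=np.array([(587,96),(459,86),(335,105),(219,156),(129,231)]);t=(t+.5)/5-.5+[220,190]
s=np.array([(137,444),(261,379),(357,299),(414,206),(447,111)]);s=(s+.5)/4.4-.5+[120,125]
for n,p in(("top",t),("scene",s)): print(n,ray(n,p,.051).round(4)[:,:2].tolist())
# triangulation
Pm=[]
for n in("top","scene"):
    c=cams.get_calibration(n);Pm.append(c["camera_matrix"]@np.linalg.inv(c["world_from_camera"])[:3])
X=cv2.triangulatePoints(Pm[0],Pm[1],t.T.copy(),s.T.copy());print((X[:3]/X[3]).T.round(4).tolist())
an=(np.arange(5)-2)*.25;M=np.c_[.2*np.cos(an)-.2,.2*np.sin(an)]
def pts(q):
    c,s_=np.cos(q[2]),np.sin(q[2]);return M@np.array([[c,s_],[-s_,c]])+q[:2]
for nm,obs in(("top",[ray("top",t,.051)]),("scene",[ray("scene",s,.051)]),("both",[ray("top",t,.051),ray("scene",s,.051)])):
    r=least_squares(lambda q:np.concatenate([(pts(q)-o[:,:2]).ravel() for o in obs]),[.54,0,.2])
    print(nm,r.x.round(4),"rms mm",1e3*np.sqrt(np.mean(r.fun**2)));print(pts(r.x).round(4).tolist())
z=np.load("pics/top0.npz");P=cloud("top",z["d"])[190:290,220:370].reshape(-1,3);P=P[P[:,2]>.06]
# lids: per cup, points above rim
for c in pts(r.x):
    q=P[np.linalg.norm(P[:,:2]-c-[0,-.022],axis=1)<.02]; print(len(q),q.max(0).round(3) if len(q) else '', q.mean(0).round(3) if len(q) else '')
E
```

```text
top [[0.5354, -0.0937], [0.541, -0.0445], [0.5352, 0.0039], [0.5168, 0.0497], [0.4888, 0.0854]]
scene [[0.5409, -0.0948], [0.5475, -0.0449], [0.5422, 0.0034], [0.5218, 0.0467], [0.4929, 0.0861]]
[[0.5366, -0.0942, 0.0444], [0.5427, -0.0441, 0.0438], [0.537, 0.0047, 0.0434], [0.5176, 0.0496, 0.0443], [0.4898, 0.0867, 0.0472]]
top [0.5353 0.0033 0.2559] rms mm 1.719515953623079
[[0.5359, -0.0957], [0.5418, -0.0462], [0.5353, 0.0033], [0.5168, 0.0496], [0.4874, 0.0899]]
scene [0.5409 0.0025 0.2628] rms mm 1.481825214382869
[[0.5422, -0.0965], [0.5477, -0.0469], [0.5409, 0.0025], [0.522, 0.0486], [0.4923, 0.0887]]
both [0.5381 0.0029 0.2594] rms mm 2.5744177744796715
[[0.539, -0.0961], [0.5448, -0.0465], [0.5381, 0.0029], [0.5194, 0.0491], [0.4899, 0.0893]]
59 [ 0.548 -0.113  0.103] [ 0.533 -0.117  0.087]
66 [ 0.56  -0.066  0.1  ] [ 0.542 -0.068  0.086]
74 [ 0.557 -0.014  0.101] [ 0.541 -0.02   0.085]
81 [0.539 0.033 0.102] [0.528 0.025 0.084]
42 [0.509 0.076 0.103] [0.501 0.068 0.087]
```

Emit:
send_rows:
  increments: [0.23,-0.18,0,0,0,0,-1,0.23,-0.18,0,0,0,0,-1,0.23,-0.18,0,0,0,0,-1,0.23,-0.18,0,0,0,0,-1,0.23,-0.18,0,0,0,0,-1,0.23,-0.18,0,0,0,0,-1,0.23,-0.18,0,0,0,0,-1,0.23,-0.18,0,0,0,0,-1]

```text
time: 0.77
tool_pos: [0.2876, -0.4263, 0.3036]
tool_rot: [-3.141, 0.0, 0.226]
contact_force: [0.6, -1.3, -0.4]
width: -0.0001
grasp_force: 0.0
```

Emit:
send_rows:
  increments: [0.23,-0.18,0,0,0,0,-1,0.23,-0.18,0,0,0,0,-1,0.23,-0.18,0,0,0,0,-1,0.23,-0.18,0,0,0,0,-1,0.23,-0.18,0,0,0,0,-1,0.23,-0.18,0,0,0,0,-1,0.23,-0.18,0,0,0,0,-1,0,0,0,0,0,0,-1]

```text
time: 1.43
tool_pos: [0.4191, -0.2635, 0.3039]
tool_rot: [-3.14, -0.002, 0.233]
contact_force: [-0.2, 0.0, 0.1]
width: 0.0
grasp_force: 0.0
```

```bash
python3 - <<'E'
from bench import readout, cams
import cv2, numpy as np
s=readout.state()
im,d=cams.grab_frame("wrist"); np.savez("pics/w1.npz",im=im,d=d,p=s["tool_pos"],r=s["tool_rot"])
cv2.imwrite("pics/w1.png",im[:,:,::-1]); print(s["tool_pos"],s["tool_rot"])
E
```

```text
[ 0.41906994 -0.26346249  0.30389952] [-3.14033080e+00 -1.54613875e-03  2.33435911e-01]
```

View pics/w1.png

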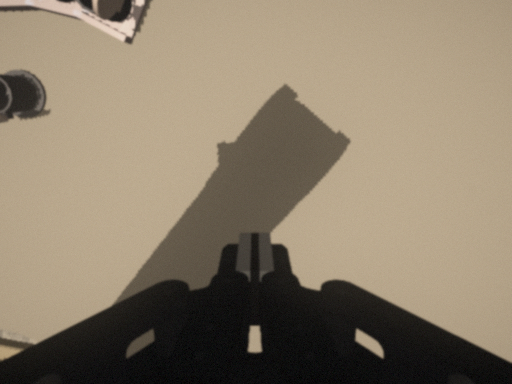

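The wrist view shows the shut fingertips at (255,235), with the cup-0 end of the rack at the upper left (130,40). I'll measure the tip height from the depth there.

```bash
python3 - <<'E'
from bench import cams
import numpy as np
z=np.load("pics/w1.npz");d=z["d"];c=cams.get_calibration("wrist");K=c["camera_matrix"];T=c["T_tool_cam"]
v,u=np.indices(d.shape);p=np.stack([(u-K[0,2])/K[0,0]*d,(v-K[1,2])/K[0,0]*d,d],-1)@T[:3,:3].T+T[:3,3]
for r in range(228,275,5): print(r,[p[r,cc].round(4).tolist() for cc in (243,254,264)])
print("bench z seen",p[150:200,300:340,2].mean(),p[60:100,200:250,2].mean())
m=(d>0)&(p[...,2]<.15)&(np.abs(p[...,1])<.03)&(p[...,2]>.04);q=p[m];print(q.min(0),q.max(0),np.percentile(q[:,2],[90,98,99.5]))
k=q[q[:,2]>.06];print(k.min(0),k.max(0))
E
```

```text
228 [[-0.0832, -0.0135, 0.3036], [-0.0829, -0.0006, 0.303], [-0.0829, 0.0111, 0.3028]]
233 [[0.011, -0.0052, 0.0665], [0.0113, -0.0004, 0.0658], [0.0106, 0.0039, 0.0674]]
238 [[0.0112, -0.005, 0.0608], [0.0109, -0.0004, 0.0615], [0.0104, 0.0038, 0.0626]]
243 [[0.0105, -0.0049, 0.0575], [0.0107, -0.0004, 0.0569], [0.011, 0.0036, 0.0562]]
248 [[0.0105, -0.0047, 0.0528], [0.0107, -0.0004, 0.0523], [0.0109, 0.0035, 0.0518]]
253 [[0.0107, -0.0046, 0.0479], [0.0108, -0.0004, 0.0477], [0.0109, 0.0034, 0.0476]]
258 [[0.0109, -0.0044, 0.0434], [0.0101, -0.0004, 0.045], [0.0108, 0.0033, 0.0437]]
263 [[0.0109, -0.0043, 0.0397], [0.0103, -0.0004, 0.0408], [0.0109, 0.0032, 0.0395]]
268 [[0.0112, -0.0042, 0.0354], [0.0112, -0.0004, 0.0354], [0.0111, 0.0031, 0.0357]]
273 [[0.0119, -0.004, 0.0309], [0.0101, -0.0004, 0.034], [0.0097, 0.0031, 0.0346]]
bench z seen 0.3011113643852128 0.3013716917300816
[ 0.00583811 -0.01379409  0.04002815] [0.01162534 0.0134893  0.06849471] [0.06285349 0.06610664 0.06726678]
[ 0.00604898 -0.01375791  0.0600392 ] [0.01148    0.01339436 0.06849471]
```

Emit:
send_rows:
  increments: [0,0,0.37,0,0,0.0155,-1,0,0,0.37,0,0,0.0155,-1,0,0,0.37,0,0,0.0155,-1,0,0,0.37,0,0,0.0155,-1,0,0,0.37,0,0,0.0155,-1,0,0,0.3,0,0,0.0155,-1,0,0,0.07,0,0,0.0155,-1,0,0,0,0,0,0.0145,-1]

```text
time: 2.15
tool_pos: [0.4133, -0.2687, 0.0787]
tool_rot: [3.141, 0.006, -0.553]
contact_force: [-0.4, 0.1, -0.5]
width: -0.0001
grasp_force: 0.0
```

Emit:
send_rows:
  increments: [0,0,0.03,0,0,0,-1,0,0,0,0,0,0,-1]

```text
time: 2.32
tool_pos: [0.4152, -0.2693, 0.0784]
tool_rot: [3.141, 0.001, -0.545]
contact_force: [0.1, 0.2, -0.0]
width: -0.0001
grasp_force: 0.0
```

Emit:
send_rows:
  increments: [0,0,0.02,0,0,0,-1,0,0,0.01,0,0,0,-1,0,0,0,0,0,0,-1]

```text
time: 2.57
tool_pos: [0.4157, -0.269, 0.076]
tool_rot: [3.141, -0.0, -0.546]
contact_force: [-0.3, 0.2, -0.2]
width: 0.0002
grasp_force: 0.0
```

Emit:
send_rows:
  increments: [0,0,0.01,0,0,0,-1,0,0,0,0,0,0,-1]

```text
time: 2.73
tool_pos: [0.4158, -0.2688, 0.075]
tool_rot: [3.141, -0.0, -0.546]
contact_force: [0.0, -0.8, 0.6]
width: 0.0002
grasp_force: 0.0
```

Emit:
send_rows:
  increments: [0,0,0.01,0,0,0,-1,0,0,0,0,0,0,-1]

```text
time: 2.9
tool_pos: [0.4157, -0.2688, 0.0739]
tool_rot: [3.142, -0.0, -0.547]
contact_force: [0.1, -0.9, 1.0]
width: -0.0001
grasp_force: 0.0
```

Emit:
send_rows:
  increments: [0,0,0.01,0,0,0,-1,0,0,0,0,0,0,-1]

```text
time: 3.07
tool_pos: [0.4157, -0.2688, 0.0728]
tool_rot: [3.142, 0.0, -0.547]
contact_force: [-0.6, 0.5, 0.1]
width: 0.0
grasp_force: 0.0
```

Emit:
send_rows:
  increments: [0,0,0.005,0,0,0,-1,0,0,0,0,0,0,-1]

```text
time: 3.23
tool_pos: [0.4157, -0.2688, 0.0727]
tool_rot: [3.141, 0.0, -0.547]
contact_force: [-2.6, 1.8, 5.8]
width: 0.0
grasp_force: 3.0
```

Contact at TCP z 0.0727 confirms that the tips stand 73 mm ahead. I'll go to the stroke's start with the tips at about 57 mm.

Emit:
send_rows:
  increments: [0,0,-0.29,0,0,0,-1,0,0,-0.285,0,0,0,-1,0.05,-0.3,0,0,0,0,-1,0.05,-0.3,0,0,0,0,-1,0.05,-0.3,0,0,0,0,-1,0.05,-0.3,0,0,0,0,-1,0.05,-0.3,0,0,0,0,-1,0,0,0,0,0,0,-1]

```text
time: 3.9
tool_pos: [0.5185, -0.1477, 0.1304]
tool_rot: [-3.138, -0.001, -0.54]
contact_force: [0.8, 1.2, -0.7]
width: 0.0
grasp_force: 0.0
```

Emit:
send_rows:
  increments: [0,0,0,0,0,0,-1]

```text
time: 3.98
tool_pos: [0.5159, -0.1519, 0.1298]
tool_rot: [-3.141, 0.0, -0.544]
contact_force: [0.0, -0.6, -1.0]
width: -0.0005
grasp_force: 0.0
```

Emit:
send_rows:
  increments: [-0.0006,-0.05,0,0,0,-0.004,-1,-0.0006,-0.05,0,0,0,-0.004,-1,-0.0006,-0.05,0,0,0,-0.004,-1,-0.0006,-0.05,0,0,0,-0.004,-1,-0.0006,-0.05,0,0,0,-0.004,-1,-0.0006,-0.05,0,0,0,-0.004,-1,-0.0006,-0.05,0,0,0,-0.004,-1,-0.0006,-0.05,0,0,0,-0.004,-1]

```text
time: 4.65
tool_pos: [0.5325, -0.1174, 0.1299]
tool_rot: [3.141, -0.0, -0.344]
contact_force: [0.9, -0.1, -0.1]
width: 0.0001
grasp_force: 0.2
```

Emit:
send_rows:
  increments: [-0.0006,-0.05,0,0,0,-0.004,-1,-0.0006,-0.05,0,0,0,-0.004,-1,-0.0006,-0.05,0,0,0,-0.004,-1,-0.0006,-0.05,0,0,0,-0.004,-1,-0.0006,-0.05,0,0,0,-0.004,-1]

```text
time: 5.07
tool_pos: [0.5396, -0.0934, 0.1301]
tool_rot: [3.141, -0.0, -0.218]
contact_force: [-1.1, -2.9, 3.3]
width: -0.0
grasp_force: 1.6
```

```bash
python3 - <<'E'
from bench import readout, cams
import cv2, numpy as np
s=readout.state();print(s["tool_pos"],s["contact_force"])
im,d=cams.grab_frame("scene"); im2,d2=cams.grab_frame("top")
a=cv2.resize(im[125:260,120:270],None,fx=3.5,fy=3.5,interpolation=3)
cv2.imwrite("pics/s2.png",np.clip(a[:,:,::-1]*1.5,0,255).astype('uint8'))
E
```

```text
[ 0.53960804 -0.09338505  0.13008615] [-1.0924447  -2.89108234  3.32829299]
```

View pics/s2.png

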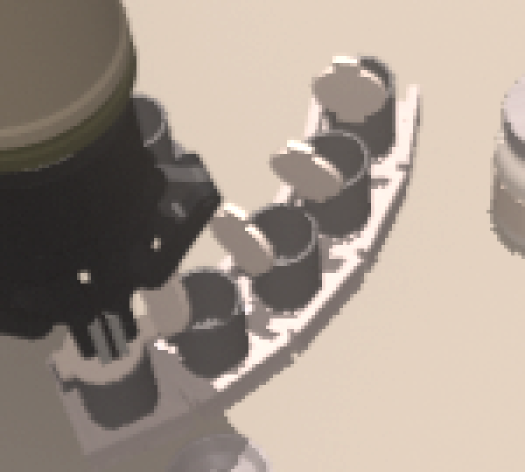

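The crop shows lid 0 flat on its cup under the fingertips at about (110,350), with lids 1–4 still open. Continuing the stroke.

Emit:
send_rows:
  increments: [-0.0006,-0.05,0,0,0,-0.004,-1,-0.0006,-0.05,0,0,0,-0.004,-1,-0.0006,-0.05,0,0,0,-0.004,-1,-0.0006,-0.05,0,0,0,-0.004,-1]

```text
time: 5.5
tool_pos: [0.5427, -0.0735, 0.1298]
tool_rot: [3.142, 0.0, -0.117]
contact_force: [0.3, -1.2, 0.1]
width: -0.0002
grasp_force: 0.6
```

Emit:
send_rows:
  increments: [-0.0006,-0.05,0,0,0,-0.004,-1,-0.0006,-0.05,0,0,0,-0.004,-1,-0.0006,-0.05,0,0,0,-0.004,-1,-0.0006,-0.05,0,0,0,-0.004,-1,-0.0006,-0.05,0,0,0,-0.004,-1,-0.0006,-0.05,0,0,0,-0.004,-1]

```text
time: 6.0
tool_pos: [0.5442, -0.0436, 0.13]
tool_rot: [3.141, -0.0, 0.034]
contact_force: [0.4, -3.1, 3.6]
width: -0.0001
grasp_force: 1.7
```

Emit:
send_rows:
  increments: [-0.0006,-0.05,0,0,0,-0.004,-1,-0.0006,-0.05,0,0,0,-0.004,-1,-0.0006,-0.05,0,0,0,-0.004,-1,-0.0006,-0.05,0,0,0,-0.004,-1,-0.0006,-0.05,0,0,0,-0.004,-1,-0.0006,-0.05,0,0,0,-0.004,-1,-0.0006,-0.05,0,0,0,-0.004,-1,-0.0006,-0.05,0,0,0,-0.004,-1]

```text
time: 6.67
tool_pos: [0.5386, -0.0035, 0.1297]
tool_rot: [-3.141, 0.0, 0.235]
contact_force: [-0.6, -0.4, -0.6]
width: 0.0001
grasp_force: 0.4
```

Emit:
send_rows:
  increments: [-0.0006,-0.05,0,0,0,-0.004,-1,-0.0006,-0.05,0,0,0,-0.004,-1,-0.0006,-0.05,0,0,0,-0.004,-1,-0.0006,-0.05,0,0,0,-0.004,-1,-0.0006,-0.05,0,0,0,-0.004,-1,-0.0006,-0.05,0,0,0,-0.004,-1]

```text
time: 7.17
tool_pos: [0.5296, 0.0246, 0.1298]
tool_rot: [-3.142, 0.0, 0.385]
contact_force: [0.6, -0.5, 0.4]
width: 0.0002
grasp_force: 0.6
```

```bash
python3 - <<'E'
from bench import readout, cams
import cv2, numpy as np
s=readout.state();print(s["tool_pos"],s["tool_rot"],s["contact_force"])
im,d=cams.grab_frame("scene")
a=cv2.resize(im[125:260,120:270],None,fx=3.5,fy=3.5,interpolation=3)
cv2.imwrite("pics/s3.png",np.clip(a[:,:,::-1]*1.5,0,255).astype('uint8'))
E
```

```text
[0.52957755 0.02461992 0.12984169] [-3.14154052e+00  1.61606152e-04  3.85305549e-01] [ 0.59759284 -0.48142581  0.36732083]
```

View pics/s3.png

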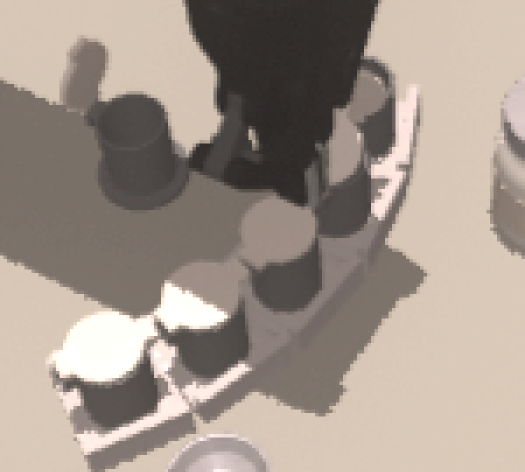

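The crop shows lids 0–2 shut, at about (105,350), (205,295) and (280,230). Lid 3 is folding, and the spare cup is untouched. Finishing the stroke.

Emit:
send_rows:
  increments: [-0.0006,-0.05,0,0,0,-0.004,-1,-0.0006,-0.05,0,0,0,-0.004,-1,-0.0006,-0.05,0,0,0,-0.004,-1,-0.0006,-0.05,0,0,0,-0.004,-1,-0.0006,-0.05,0,0,0,-0.004,-1,-0.0006,-0.05,0,0,0,-0.004,-1,-0.0006,-0.05,0,0,0,-0.004,-1,-0.0006,-0.05,0,0,0,-0.004,-1]

```text
time: 7.88
tool_pos: [0.5114, 0.0598, 0.1302]
tool_rot: [3.141, -0.001, 0.586]
contact_force: [1.2, -2.1, 3.5]
width: -0.0003
grasp_force: 1.8
```

Emit:
send_rows:
  increments: [-0.0006,-0.05,0,0,0,-0.004,-1,-0.0006,-0.05,0,0,0,-0.004,-1,-0.0006,-0.05,0,0,0,-0.004,-1,-0.0006,-0.05,0,0,0,-0.004,-1,-0.0006,-0.05,0,0,0,-0.004,-1,-0.0006,-0.05,0,0,0,-0.004,-1,-0.0006,-0.05,0,0,0,-0.004,-1,-0.0006,-0.05,0,0,0,-0.004,-1]

```text
time: 8.55
tool_pos: [0.4856, 0.0909, 0.1298]
tool_rot: [-3.141, 0.0, 0.788]
contact_force: [0.4, -0.8, 0.7]
width: -0.0001
grasp_force: 0.0
```

Emit:
send_rows:
  increments: [-0.0006,-0.05,0,0,0,-0.004,-1,-0.0006,-0.05,0,0,0,-0.004,-1,-0.0006,-0.05,0,0,0,-0.004,-1,-0.0006,-0.05,0,0,0,-0.004,-1,-0.0006,-0.05,0,0,0,-0.004,-1,-0.0006,-0.05,0,0,0,-0.004,-1,-0.0006,-0.05,0,0,0,-0.004,-1,-0.0006,-0.05,0,0,0,-0.004,-1]

```text
time: 9.22
tool_pos: [0.4547, 0.116, 0.1299]
tool_rot: [3.142, 0.0, 0.989]
contact_force: [-0.2, -0.4, -0.0]
width: 0.0001
grasp_force: 0.0
```

Emit:
send_rows:
  increments: [0,-0.2,-0.1,0,0,0,-1,0,-0.3,-0.2,0,0,0,-1,0,-0.3,-0.3,0,0,0,-1,0,-0.3,-0.3,0,0,0,-1,0,-0.2,-0.3,0,0,0,-1,0,-0.2,-0.3,0,0,0,-1,0,0,0,0,0,0,-1,0,0,0,0,0,0,-1]

```text
time: 9.88
tool_pos: [0.331, 0.1987, 0.28]
tool_rot: [3.137, -0.001, 0.988]
contact_force: [0.3, -1.6, -1.1]
width: -0.0001
grasp_force: 0.0
```

```bash
python3 - <<'E'
from bench import readout, cams
import cv2, numpy as np
from h import *
s=readout.state();print(s["time"],s["tool_pos"],s["contact_force"])
im,d=cams.grab_frame("scene"); im2,d2=cams.grab_frame("top")
a=cv2.resize(im[125:260,120:300],(0,0),fx=2.8,fy=2.8,interpolation=3);b=cv2.resize(im2[130:290,215:365],(a.shape[1]*150//360,0) if 0 else (290,378),interpolation=3)
b=cv2.resize(b,(290,a.shape[0]));cv2.imwrite("pics/f.png",np.clip(np.hstack([a,b])[:,:,::-1]*1.5,0,255).astype('uint8'))
an=(np.arange(5)-2)*.25+.2594;C=np.c_[.3448+.2*np.cos(an),-.0484+.2*np.sin(an)]
for n,D,dx in(("scene",d,.003),("top",d2,-.003)):
    P=cloud(n,D).reshape(-1,3)
    for i,c in enumerate(C):
        q=P[(np.linalg.norm(P[:,:2]-c-[dx,0],axis=1)<.016)&(P[:,2]>.03)&(P[:,2]<.12)]
        t=(q[:,:2]-c)@[-np.sin(an[i]),np.cos(an[i])]
        print(n,i,len(q),"slope",np.polyfit(t,q[:,2],1).round(3) if len(q)>5 else '',"max",q[:,2].max().round(3) if len(q) else '')
E
```

```text
9.8833 [0.33101991 0.19868556 0.28000951] [ 0.271476   -1.59212989 -1.10854337]
scene 0 405 slope [0.007 0.051] max 0.058
scene 1 374 slope [0.171 0.051] max 0.058
scene 2 343 slope [0.312 0.052] max 0.058
scene 3 305 slope [0.375 0.053] max 0.059
scene 4 260 slope [0.355 0.053] max 0.059
top 0 216 slope [0.069 0.057] max 0.062
top 1 217 slope [0.022 0.057] max 0.061
top 2 215 slope [0.026 0.057] max 0.062
top 3 216 slope [0.018 0.057] max 0.062
top 4 218 slope [-0.014  0.057] max 0.062
```

View pics/f.png

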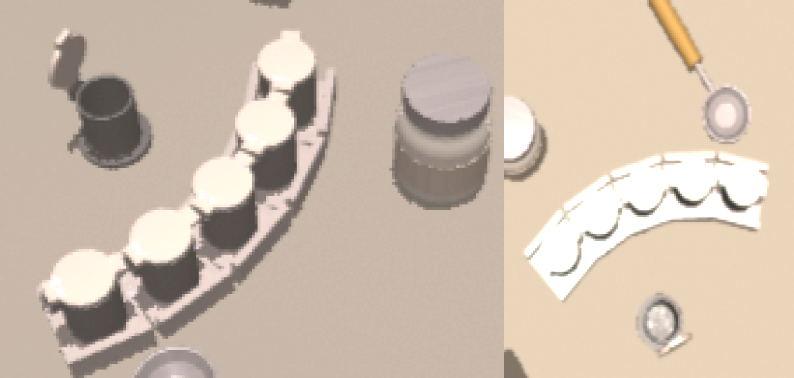

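The final view shows all five lids lying flat, the spare's lid still open, and the jar, spoon and rack in place. I'll do one tighter check of lid flatness and rack shift.

```bash
python3 - <<'E'
from bench import cams
import numpy as np, cv2
from h import *
a=np.load("pics/top0.npz")
D=np.median([cams.grab_frame("top")[1] for _ in range(8)],0); im,_=cams.grab_frame("top")
an=(np.arange(5)-2)*.25+.2594;C=np.c_[.3448+.2*np.cos(an),-.0484+.2*np.sin(an)]
P=cloud("top",D).reshape(-1,3)
for i,c in enumerate(C):
    q=P[(np.linalg.norm(P[:,:2]-c-[-.003,0],axis=1)<.014)&(P[:,2]>.045)&(P[:,2]<.12)]
    t=(q[:,:2]-c);A=np.c_[t@[-np.sin(an[i]),np.cos(an[i])],t@[np.cos(an[i]),np.sin(an[i])],np.ones(len(t))]
    print(i,len(q),np.linalg.lstsq(A,q[:,2],rcond=None)[0].round(3))
# corner patches of the rack before/after
g0,g1=[cv2.cvtColor(x,cv2.COLOR_RGB2GRAY) for x in(a["im"],im)]
for u,v in((347,224),(245,253),(230,237),(296,266),(220,188),(330,178)):
    r=cv2.matchTemplate(g1[v-12:v+13,u-12:u+13],g0[v-6:v+7,u-6:u+7],cv2.TM_CCOEFF_NORMED);print((u,v),np.array(cv2.minMaxLoc(r)[3])-6,r.max().round(2))
E
```

```text
0 162 [0.031 0.002 0.057]
1 161 [0.032 0.008 0.057]
2 161 [ 0.023 -0.002  0.057]
3 164 [0.015 0.002 0.057]
4 168 [0.03  0.002 0.057]
(347, 224) [1 0] 0.91
(245, 253) [0 0] 0.99
(230, 237) [0 0] 0.32
(296, 266) [0 0] 0.96
(220, 188) [0 0] 1.0
(330, 178) [0 0] 1.0
```

All five lids are flat to within about 0.03 rad, and nothing else has moved.

```bash
python3 -c "
from bench import ctrl; print(ctrl.job_done())"
```

```text
the job is handed in; nothing more can be done
None
```

All five lids were folded flat in one light stroke from cup 0 to cup 4 (about 0.03 rad or less from flat by the top camera); the rack, spare cup, jar and spoon show no displacement beyond about a pixel, and the job was handed in with the arm clear.

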